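Drive the stuck pin out of a press linkage and free the link

ROBOT

A 6-joint arm with a two-finger parallel gripper is mounted at the origin on a cart in front of the work surface, level with it; the furniture and walls round the work are solid. World frame = base frame: x ahead of the robot, y to its left, z up, the work surface at z = 0. Lengths are in m, angles in rad, forces in N, time in s.
With the tool pointing down it reaches from about 0.25 to 0.775 m from the base axis. Payload 4 kg.
Tool frame: the origin (TCP) lies on the centre line of the jaws, within the pads' length; the fingertips stand 25 mm ahead of it and the grasp point (between the pads) lies 6 mm ahead of it; z points along the fingers, y is the line along which they close (so a half turn about z gives the same grasp; the last joint's range is limited). The gripper opens to 94 mm and grips with 3 to 60 N. Pads are 16 mm wide; open, the fingers measure 119 mm over their backs; the gripper's body (75 mm by 177 mm) begins 78 mm behind the grasp point.
Start: joints at [1.147, 0.087, 1.371, -0, 1.684, -0.103], TCP at [0.173, 0.522, 0.231] pointing down, gripper open.
Joint ranges: [-3.1, 3.1], [-0.76, 2.03], [0.27, 2.55], [-1.08, 4.22], [0.17, 2.65], [-2.57, 2.57]. Speed limits (rad/s): [2.79, 2.79, 3.14, 3.14, 3.14, 3.14].

INTERFACE

Orientations are given as [roll, pitch, yaw] about the fixed x, y, z axes, in that order (R = Rz(yaw) Ry(pitch) Rx(roll)).
In Python, from bench import robot, imaging gives the robot as it stands. The module is installed in compiled form; this text tells all that it offers.
- The arm moves only by the tool drive_tool, never from a script. Its argument "series" is a list of rows, each a list of 3 entries, a list of its own where there are three numbers: the finger opening in m, from 0 to 0.094, then the shift along the tool's x, y, z in m, then the turn, a rotation vector about the tool's x, y, z in rad. A call has 1 to 5 rows; each row is the pose to reach, as a shift and turn from the pose commanded when the call began, along the tool's axes at that moment; what a row does not reach only later rows make up. A row lasts 1/8 s, in which the tool goes at most 62.5 mm and 10.7 degrees, less where a joint would pass 70% of its speed; a pose out of reach is approached as far as the arm can. A call with a gripper value outside its range is refused whole. The fingers move at their own pace and stop on an object; the grip force is fixed at half the most. Time passes only in rows, so rows that repeat a pose let the fingers close. It gives the time, the measured TCP pose, the force, the opening and the grip force at its end, in the units of the state.
- robot.get_obs(): the state, without advancing time (a new reading comes with each control period).
- imaging.snapshot(name): name is "side" or "top"; returns the picture (384x512x3 uint8, red, green, blue); there is no depth.
- imaging.get_calibration(name): a dict with "intrinsics" (3x3 intrinsics, pixels), "position" and "rotation" of the camera in the world. Camera axes: x right, y up, looking along -z (the intrinsics and any distortion apply to the point x, -y, -z); pixel columns grow to the right and rows downward; lengths in m; the calibration is good to about 2 mm. A picture is of the moment at which its call begins. get_calibration takes no time and is no camera call.
- robot.close_job(): hands the job in; it is judged then, once.
The state is a dict: "time": time; "joint_positions": joint angles; "qvel": joint speeds; "joint_torque": joint torques, N m; "tool_pos": TCP position; "ee_rot": TCP orientation; "wrist_force": force on the tool from outside, world axes, zero at the start; "wrist_torque": the same for the moment, N m; "width": finger opening in m; "finger_force": force on a finger pad.
Only numpy, scipy, OpenCV 4.12 (cv2) and the standard library are available. Lean on these libraries where they do the work, as an engineer would, in place of code of your own. Each camera call takes 0.05 s, during which the arm holds its last target. There are 200 camera calls.

TASK

Take the press linkage apart: with the drift punch from the wooden block, feel gently for the pin hole in the steel fork and drive the stuck brass pin straight down until it bottoms in the stand's well, leaning steadily and never pressing with more than 40 N. Stand the drift upright in the middle hole of its block again, draw the freed aluminium link out of the fork and lay it down flat on the white tile.

Things in the scene. Friction and masses are not known exactly. Their poses are not given: they have to be found in the camera images.
- stand: Green cast stand, fixed: 112 x 84 mm (x from -60 to +52 mm), 38 mm high, a 6 mm rim round the nest on its top, two low lugs at its sides. Origin under the nest's centre, x from the fork's open mouth to its closed back, z up. The steel fork stands fixed in the nest, parallel to the stand, but anywhere up to 6 mm off centre in x and 4 mm in y.
- seat (a point): 76 mm above stand's origin, at the height of the fork's flat upper face. The fork's vertical pin hole (10 mm wide, through both jaws) is within 6 mm of this point in x and 4 mm in y: find it by feel or sight. Upper jaw 44 mm wide, from 21 mm before the hole to 37 mm behind, 12 mm thick (two 4 mm high screws 30 mm behind the hole); gap 14 mm; lower jaw 12 mm thick.
- pin (a joint): Depth (m) of the brass pin, 8.6 mm thick and 34 mm long: at 0 its top is 3 mm below the fork's upper face; grows downward. Starts at 0 to 0.004. Stuck: it moves under a steady push of about 11 N all the way and stays where it is left. Out of the lower jaw at 0.0355, hard stop in the well at 0.038. Only the drift fits the hole.
- drift (a point): Drift punch, loose, 0.12 kg, upright: this is the grip point on its axis, 92 mm above the tip. Square dark steel handle 15 x 15 mm, from 37 mm below to 31 mm above this point (and a 3 mm button on top); under it a collar 20 mm wide and 5 mm thick; then a round 7.2 mm shank, 50 mm long, with a flat tip. z from tip to handle; x and y square to the handle's faces.
- drift_tip (a point): The centre of the drift's tip, same axes as drift.
- hole (a point): Mouth of the middle hole (12 mm wide, right through) of the wooden drift block: 60 x 94 mm, 55 mm high, fixed; a short dark punch stands 22 mm proud in one side hole, 30 mm away. The drift stands in the middle hole on its collar, tip 50 mm below this point. y along the block's 94 mm side, z up.
- link (a point): Aluminium link, loose, 0.12 kg, 134 x 36 x 12 mm: grip point in the middle of its 16 mm wide shank, half-way up, 84 mm from the eye's centre; 24 mm more shank beyond. x along the link towards the eye, z up. It starts with the eye in the fork's gap, 56 mm above the table; once the pin is down it draws out level along its length, away from the fork.
- link_eye (a point): Centre of the link's slotted eye, half-way up, same axes as link: slot 35 mm along the link and 17 mm across, eye 52 x 36 mm outside. The pin stands anywhere in the slot, not in its middle.
- tile: White tile, fixed on the table: 185 mm along x, 167 mm along y, 7 mm thick; origin at the centre of its underside, z up.
Things that resemble listed ones, but are neither listed nor needed, are in the scene too. Of the things that look like the part that bears drift, the smallest one is meant.

How it is judged:
By the outcome, as a careful person would: the job done as asked, in the order asked, and still so for the second after the job is handed in, with the robot touching nothing.
It also fails if it takes over 72 s, if anything falls off the work surface, if the arm or the gripper's body presses on something with over 40 N, if the wrist force passes 120 N, or if a joint passes its speed limit or range.

## Working session

There is one attempt and no reset: what is moved stays moved. The work goes in short steps, Python scripts to look and compute and a tool call to move; the robot and the scene stay as the last step left them, time stands still between calls to the robot, and variables do not carry over. Pictures are saved under pics/ and viewed, at most 10 in all, crops included, and the job is handed in when it is done.

Besides the shell and the picture viewer there is one more tool, called as name(argument=value, ...) on one line, values as JSON. drive_tool: Moves the arm, as the interface text tells. Its arguments: {"type":"object","properties":{"series":{"type":"array"}},"required":["series"]}

```bash
mkdir -p pics; cat > h.py <<'E'
import numpy as np, cv2
from bench import robot, imaging
def snap(n):
    return imaging.snapshot(n)
def save(im,f): cv2.imwrite('pics/'+f,cv2.cvtColor(im,cv2.COLOR_RGB2BGR))
def ray(n,u,v):
    c=imaging.get_calibration(n);K=np.array(c['intrinsics']);d=np.linalg.inv(K)@[u,v,1]
    R=np.array(c['rotation']);p=np.array(c['position']);return p,R@np.array([d[0],-d[1],-d[2]])
def onz(n,u,v,z):
    p,d=ray(n,u,v);return p+d*(z-p[2])/d[2]
def proj(n,P):
    c=imaging.get_calibration(n);q=np.array(c['rotation']).T@(np.array(P)-c['position'])
    q=np.array(c['intrinsics'])@[q[0],-q[1],-q[2]];return q[:2]/q[2]
E
python3 - <<'E'
from h import *
for n in('top','side'):
    im=snap(n);np.save(n+'0.npy',im);save(cv2.resize(im,(800,600),interpolation=cv2.INTER_CUBIC),n+'0.png');c=imaging.get_calibration(n);print(n,c)
o=robot.get_obs();print({k:np.round(v,4) for k,v in o.items()})
E
```

```text
top {'intrinsics': array([[416.51892775,   0.        , 255.55396024],
       [  0.        , 416.51892775, 192.50075109],
       [  0.        ,   0.        ,   1.        ]]), 'position': array([ 0.42217278, -0.08080813,  1.06451868]), 'rotation': array([ 0.11092213,  0.00181883, -1.58251236])}
side {'intrinsics': array([[415.18865641,   0.        , 265.85779786],
       [  0.        , 415.18865641, 189.04927818],
       [  0.        ,   0.        ,   1.        ]]), 'position': array([ 0.41128382, -0.88877312,  0.62216183]), 'rotation': array([ 0.98127227, -0.0170537 , -0.1268887 ])}
{'time': np.float64(0.1), 'joint_positions': array([ 1.1469,  0.0879,  1.3721,  0.    ,  1.6836, -0.1031]), 'qvel': array([-0.0007, -0.0021, -0.0032, -0.0014, -0.0004, -0.0004]), 'joint_torque': array([ 1.20000e-03, -3.41256e+01, -3.03300e+01,  7.18000e-02,
        3.05000e-02, -1.00000e-04]), 'tool_pos': array([0.1732, 0.5216, 0.2294]), 'ee_rot': array([-3.1397e+00, -2.0000e-04,  2.8209e+00]), 'wrist_force': array([-0.2507, -0.1797,  0.4139]), 'wrist_torque': array([-0.0033,  0.0318, -0.0149]), 'finger_force': np.float64(0.0), 'width': np.float64(0.0939)}
```

View pics/top0.png

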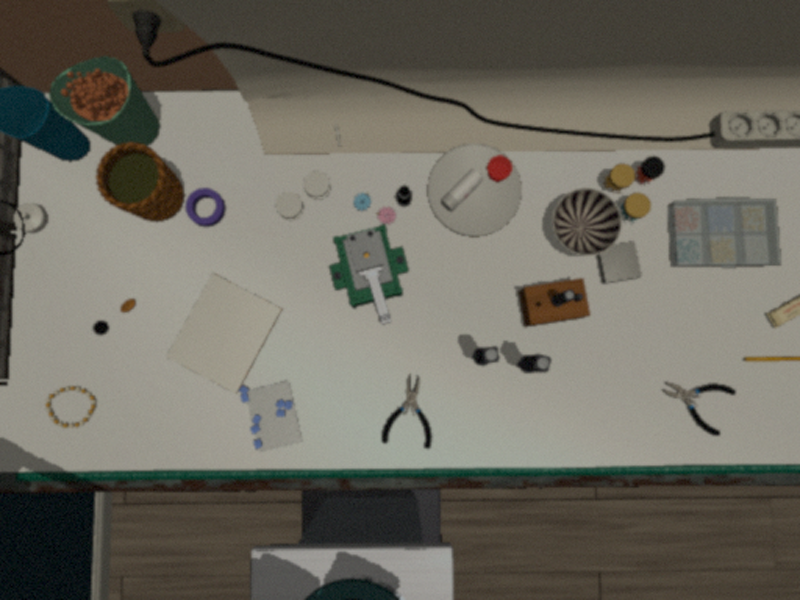

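View pics/side0.png

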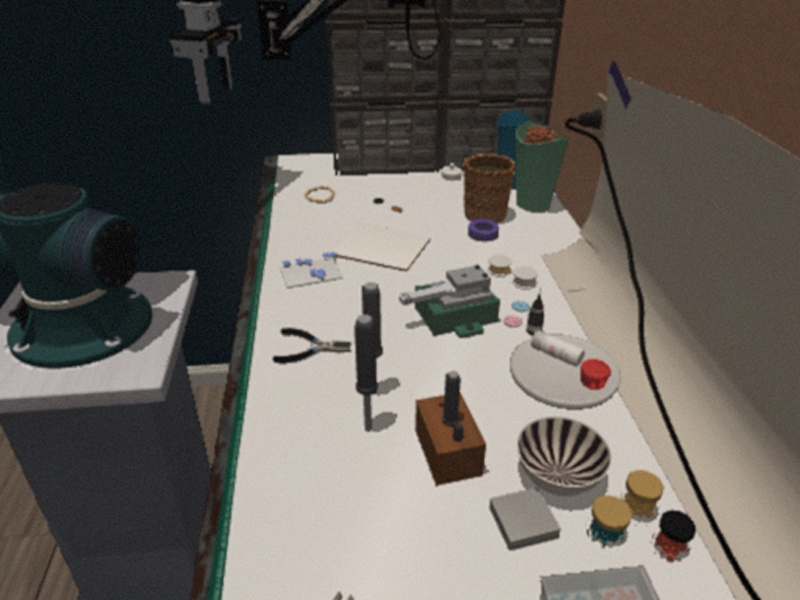

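```bash
python3 - <<'E'
s=open('h.py').read()
s=s.replace("import numpy as np, cv2","import numpy as np, cv2\nfrom scipy.spatial.transform import Rotation as Ro").replace("np.array(c['rotation'])","Ro.from_euler('xyz',c['rotation']).as_matrix()")
open('h.py','w').write(s)
E
cat > m.py <<'E'
from h import *
t=np.load('top0.npy');s=np.load('side0.npy')
def crop(im,x,y,w,h): return cv2.resize(im[y:y+h,x:x+w],(400,300),interpolation=cv2.INTER_CUBIC)
a=np.vstack([np.hstack([crop(t,200,138,80,60),crop(t,320,170,80,60)]),np.hstack([crop(s,250,160,80,60),crop(s,250,230,100,75)])])
save(a,'crops.png')
def rect(mask,n,z,name):
    cs=cv2.findContours(mask.astype(np.uint8),cv2.RETR_EXTERNAL,cv2.CHAIN_APPROX_NONE)[0]
    for c in cs:
        if cv2.contourArea(c)<60: continue
        P=np.array([onz(n,u,v,z)[:2] for u,v in c[:,0]],np.float32)
        r=cv2.minAreaRect(P);print(name,np.round(r[0],4),np.round(r[1],4),round(r[2],1),'px',np.round(c[:,0].mean(0)),cv2.contourArea(c))
h=cv2.cvtColor(t,cv2.COLOR_RGB2HSV);H,S,V=cv2.split(h)
sub=np.zeros_like(V,bool);sub[140:200,205:270]=1
rect((H>55)&(H<90)&(S>80)&sub,'top',.038,'stand')
sub=np.zeros_like(V,bool);sub[170:215,325:385]=1
rect((H<20)&(S>100)&sub,'top',.055,'block')
print('hsv tile',h[210,145],'table',h[210,200],'sandcolor')
for p in [(145,210),(200,210),(130,190),(110,225)]: print(p,t[p[1],p[0]])
print(onz('top',145,212,.007),onz('top',145,212,0))
for c in [(215,273),(282,310),(236,391),(167,355)]: print('tilecorner',onz('top',c[0]*.64,c[1]*.64,.007)[:2].round(4))
E
python3 m.py
```

```text
stand [0.5836 0.0063] [0.1161 0.0463] 24.6 px [222. 175.] 296.0
stand [ 0.6032 -0.0699] [0.1143 0.0418] 4.2 px [250. 168.] 223.5
block [ 0.531  -0.3205] [0.0596 0.101 ] 8.1 px [355. 193.] 933.5
hsv tile [ 22  31 156] table [ 33  19 160] sandcolor
(145, 210) [156 151 137]
(200, 210) [159 160 148]
(130, 190) [154 151 137]
(110, 225) [151 146 132]
[0.49344088 0.20139759 0.007     ] [0.49391262 0.20326559 0.        ]
tilecorner [0.5895 0.2221]
tilecorner [0.5271 0.1114]
tilecorner [0.3969 0.1845]
tilecorner [0.456  0.2973]
```

View pics/crops.png

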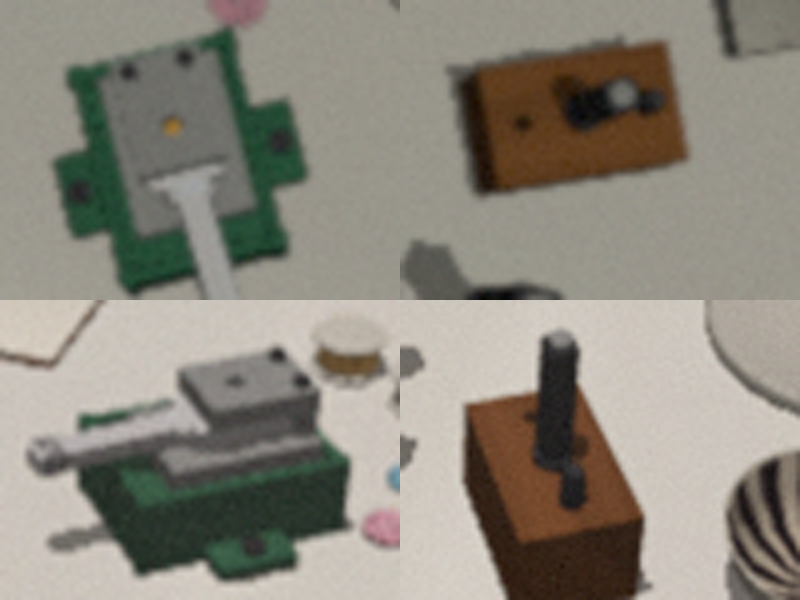

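```bash
python3 - <<'E'
from h import *
for n,rows in (('top',(90,310)),('side',(90,384))):
    im=np.load(n+'0.npy')
    g=cv2.bilateralFilter(im,7,20,5)
    g=np.clip((g.astype(float)-[125,125,110] if n=='top' else g.astype(float)-[170,165,150])*(6 if n=='top' else 3.2),0,255).astype(np.uint8)[rows[0]:rows[1]]
    g=cv2.resize(g,(520,int(520*g.shape[0]/512)));globals()[n]=g
save(np.vstack([top,side])[:600],'enh.png')
E
```

```text
(no output)
```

View pics/enh.png

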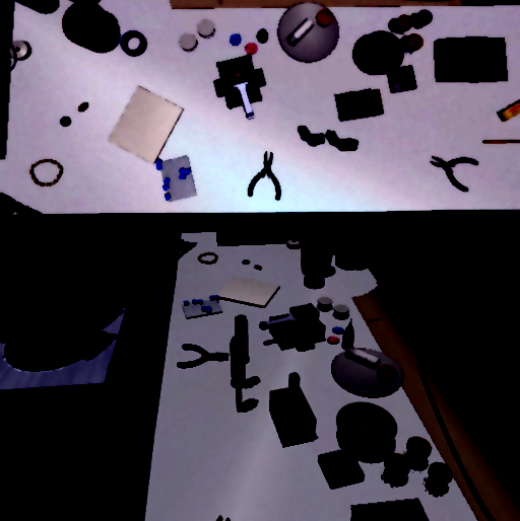

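```bash
python3 - <<'E'
from h import *
t=np.load('top0.npy')
b=cv2.bilateralFilter(t,7,15,5).astype(int)
m=((b[...,0]-b[...,2])>15)&(b[...,0]>135)
m[:, :90]=0;m[:,200:]=0;m[:160]=0
cs=cv2.findContours(m.astype(np.uint8),cv2.RETR_EXTERNAL,cv2.CHAIN_APPROX_NONE)[0];c=max(cs,key=cv2.contourArea)
P=np.array([onz('top',u,v,.007)[:2] for u,v in c[:,0]],np.float32);print(cv2.minAreaRect(P),cv2.contourArea(c))
for q in [(365,225),(431,236),(408,268),(333,254)]: print('side',onz('side',q[0]*.64,q[1]*.64,.007)[:2].round(3))
im=np.mean([snap('top').astype(float) for _ in range(6)],0)
f=cv2.GaussianBlur(im,(0,0),1.0)-cv2.GaussianBlur(im,(0,0),12)
save(cv2.resize(np.clip(128+f*9,0,255).astype(np.uint8),(800,600)),'hp.png')
# plate and others
E
```

```text
((0.4924427270889282, 0.20572802424430847), (0.13451547920703888, 0.1602620631456375), 62.50849914550781) 3077.5
side [0.469 0.288]
side [0.596 0.229]
side [0.536 0.113]
side [0.402 0.177]
```

View pics/hp.png

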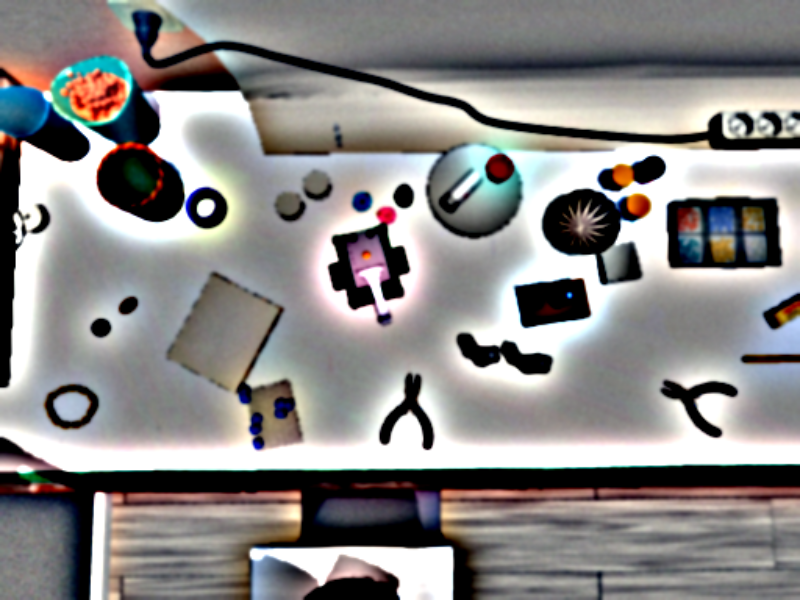

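```bash
cat > m2.py <<'E'
from h import *
t=np.load('top0.npy');s=np.load('side0.npy')
H,S,V=cv2.split(cv2.cvtColor(t,cv2.COLOR_RGB2HSV))
w=((H<30)&(S>90))[155:172,228:243];ys,xs=np.nonzero(w);p=(xs.mean()+228,ys.mean()+155);print('pin px',p,'hole',onz('top',*p,.0735).round(4))
def tri(a,b):
    p,d=ray('top',*a);q,e=ray('side',*b);d=d/np.linalg.norm(d);e=e/np.linalg.norm(e)
    A=np.c_[d,-e];k=np.linalg.lstsq(A,q-p,rcond=None)[0];return (p+k[0]*d).round(4),(q+k[1]*e).round(4)
print('button',tri((364.0,188.6),(289.7,239.8)))
def tc(x,y): return (200+x/5-.4,138+y/5-.4)
def tb(x,y): return (320+(x-400)/5-.4,170+y/5-.4)
def sc(x,y): return (250+x/5-.4,160+(y-300)/5-.4)
def sb(x,y): return (250+(x-400)/4-.4,230+(y-300)/4-.4)
print('hole side',onz('side',*sc(236,381),.0755).round(4))
for c in [(72,70),(232,30),(288,248),(128,290)]: print('stand corner',onz('top',*tc(*c),.038).round(4))
for c in [(98,82),(205,55),(257,205),(138,238)]: print('fork corner',onz('top',*tc(*c),.076).round(4))
for c in [(477,73),(668,42),(688,160),(492,192)]: print('block',onz('top',*tb(*c),.055).round(4))
for c in [(465,405),(585,388),(643,518),(520,545)]: print('blockS',onz('side',*sb(*c),.055).round(4))
print('collar S',onz('side',*sb(552,463),.0575).round(4),'screws',onz('top',*tc(128,72),.08),onz('top',*tc(186,58),.08))
# link axis: bright pixels
m=(t.min(2)>170);m[:165]=0;m[:,:225]=0;m[:,255:]=0;m[210:]=0
ys,xs=np.nonzero(m);P=np.array([onz('top',u,v,.062)[:2] for u,v in zip(xs,ys)],np.float32)
print('linkpx',len(xs),xs.min(),xs.max(),ys.min(),ys.max());print(cv2.fitLine(P,cv2.DIST_HUBER,0,.01,.01).ravel(),cv2.minAreaRect(P))
E
python3 m2.py
```

```text
pin px (np.float64(234.0), np.float64(163.0)) hole [ 0.6048 -0.0291  0.0735]
button (array([ 0.5324, -0.3258,  0.1282]), array([ 0.5351, -0.3261,  0.1286]))
hole side [ 0.6083 -0.028   0.0755]
stand corner [0.641  0.0227 0.038 ]
stand corner [ 0.6604 -0.0577  0.038 ]
stand corner [ 0.5497 -0.0845  0.038 ]
stand corner [ 0.5297 -0.005   0.038 ]
fork corner [0.6268 0.0063 0.076 ]
fork corner [ 0.6395 -0.0454  0.076 ]
fork corner [ 0.5659 -0.0698  0.076 ]
fork corner [ 0.5507 -0.0127  0.076 ]
block [ 0.5527 -0.2746  0.055 ]
block [ 0.5669 -0.3686  0.055 ]
block [ 0.5088 -0.3758  0.055 ]
block [ 0.4944 -0.28    0.055 ]
blockS [ 0.4981 -0.2848  0.055 ]
blockS [ 0.5596 -0.2791  0.055 ]
blockS [ 0.5698 -0.3683  0.055 ]
blockS [ 0.5111 -0.3781  0.055 ]
collar S [ 0.5336 -0.3315  0.0575] screws [ 0.63069764 -0.00846426  0.08      ] [ 0.63721376 -0.03640486  0.08      ]Traceback (most recent call last):
  File "m2.py", line 22, in <module>
    print('linkpx',len(xs),xs.min(),xs.max(),ys.min(),ys.max());print(cv2.fitLine(P,cv2.DIST_HUBER,0,.01,.01).ravel(),cv2.minAreaRect(P))
                           ~~~~~~^^
    return umr_minimum(a, axis, None, out, keepdims, initial, where)
ValueError: zero-size array to reduction operation minimum which has no identity
```

```bash
sed -i '/^# link axis/,$d' m2.py; cat >> m2.py <<'E'
b=cv2.GaussianBlur(t,(0,0),.6).astype(int)
m=(b[...,2]-b[...,0]>-3)&(b.max(2)>150);m[:170]=0;m[:,:228]=0;m[:,256:]=0;m[210:]=0
n,l,st,ce=cv2.connectedComponentsWithStats(m.astype(np.uint8));k=1+st[1:,4].argmax();m=l==k
ys,xs=np.nonzero(m);P=np.array([onz('top',u,v,.062)[:2] for u,v in zip(xs,ys)],np.float32)
print('link',st[k]);a=cv2.fitLine(P[ys>178],cv2.DIST_HUBER,0,.01,.01).ravel();print(a,cv2.minAreaRect(P[ys>178]),P[ys.argmax()])
for r in range(174,209,3):
    x=xs[ys==r]
    if len(x):print(r,x.min(),x.max(),onz('top',x.mean(),r,.062)[:2].round(4))
# drift width in side
g=s.mean(2)
for r in range(241,252,2):
    row=g[r,275:305];bg=np.median(np.r_[row[:6],row[-6:]]);print(r,'w',((bg-row).clip(0)/(bg-np.sort(row)[:4].mean())).sum().round(2))
c=imaging.get_calibration('side');print('px/m',[np.linalg.norm(proj('side',[.533,-.326,.12])-proj('side',[.533+.01*np.cos(-.21),-.326+.01*np.sin(-.21),.12]))*100])
T=lambda x,y:(x*.64-.2,y*.64-.2)
print('punchB',onz('side',*T(366,388),0),'top',tri(T(541,363),T(365,322)),'punchA',tri(T(491,355),T(371,288)))
E
python3 m2.py|tail -25
```

```text
pin px (np.float64(234.0), np.float64(163.0)) hole [ 0.6048 -0.0291  0.0735]
button (array([ 0.5324, -0.3258,  0.1282]), array([ 0.5351, -0.3261,  0.1286]))
hole side [ 0.6083 -0.028   0.0755]
stand corner [0.641  0.0227 0.038 ]
stand corner [ 0.6604 -0.0577  0.038 ]
stand corner [ 0.5497 -0.0845  0.038 ]
stand corner [ 0.5297 -0.005   0.038 ]
fork corner [0.6268 0.0063 0.076 ]
fork corner [ 0.6395 -0.0454  0.076 ]
fork corner [ 0.5659 -0.0698  0.076 ]
fork corner [ 0.5507 -0.0127  0.076 ]
block [ 0.5527 -0.2746  0.055 ]
block [ 0.5669 -0.3686  0.055 ]
block [ 0.5088 -0.3758  0.055 ]
block [ 0.4944 -0.28    0.055 ]
blockS [ 0.4981 -0.2848  0.055 ]
blockS [ 0.5596 -0.2791  0.055 ]
blockS [ 0.5698 -0.3683  0.055 ]
blockS [ 0.5111 -0.3781  0.055 ]
collar S [ 0.5336 -0.3315  0.0575] screws [ 0.63069764 -0.00846426  0.08      ] [ 0.63721376 -0.03640486  0.08      ]
link [235 173   6   4  16]Traceback (most recent call last):
  File "m2.py", line 23, in <module>
    print('link',st[k]);a=cv2.fitLine(P[ys>178],cv2.DIST_HUBER,0,.01,.01).ravel();print(a,cv2.minAreaRect(P[ys>178]),P[ys.argmax()])
                          ~~~~~~~~~~~^^^^^^^^^^^^^^^^^^^^^^^^^^^^^^^^^^^^
cv2.error: OpenCV(4.12.0) /io/opencv/modules/imgproc/src/linefit.cpp:50: error: (-215:Assertion failed) count > 0 in function 'fitLine2D_wods'
```

```bash
sed -i '/^b=cv2.Gau/,/^    if len(x)/d' m2.py; cat >> m2.py <<'E'
print('link',onz('top',*T(374,280),.062).round(4),onz('top',*T(384,320),.062).round(4))
E
python3 m2.py|tail -9
```

```text
241 w 8.36
243 w 9.63
245 w 9.63
247 w 9.56
249 w 9.51
251 w 10.0
px/m [np.float64(550.3747131590485)]
punchB [ 0.4394478 -0.1939644  0.       ] top (array([ 0.4343, -0.2721,  0.1728]), array([ 0.4377, -0.2722,  0.1728])) punchA (array([ 0.4459, -0.2039,  0.1753]), array([ 0.4496, -0.2041,  0.1754]))
link [ 0.5673 -0.0408  0.062 ] [ 0.5047 -0.0558  0.062 ]
```

drive_tool(series=[[0.08,[-0.04,-0.046,-0.006],[0,0,0]],[0.08,[-0.081,-0.092,-0.012],[0,0,0]],[0.08,[-0.122,-0.138,-0.018],[0,0,0]],[0.08,[-0.162,-0.184,-0.024],[0,0,0]],[0.08,[-0.203,-0.23,-0.03],[0,0,0]]])

```text
time: 1.02
tool_pos: [0.2939, 0.2379, 0.2609]
ee_rot: [3.141, 0.001, 2.822]
wrist_force: [1.0, 0.4, -0.1]
width: 0.0799
finger_force: 0.0
```

drive_tool(series=[[0.06,[-0.04,-0.046,0],[0,0,0]],[0.06,[-0.081,-0.092,0],[0,0,0]],[0.06,[-0.122,-0.138,0],[0,0,0]],[0.06,[-0.162,-0.184,0],[0,0,0]],[0.06,[-0.203,-0.23,0],[0,0,0]]])

```text
time: 1.65
tool_pos: [0.4141, -0.0446, 0.2609]
ee_rot: [3.141, 0.002, 2.82]
wrist_force: [1.9, 0.5, 0.1]
width: 0.0602
finger_force: 0.0
```

drive_tool(series=[[0.06,[-0.04,-0.046,0],[0,0,0.18]],[0.06,[-0.081,-0.092,0],[0,0,0.36]],[0.06,[-0.122,-0.138,0],[0,0,0.54]],[0.06,[-0.162,-0.184,0],[0,0,0.72]],[0.06,[-0.203,-0.23,0],[0,0,0.9]]])

```text
time: 2.28
tool_pos: [0.5343, -0.3269, 0.2605]
ee_rot: [3.141, 0.0, 1.915]
wrist_force: [0.2, 0.3, 0.7]
width: 0.0598
finger_force: 0.0
```

```bash
cat >> h.py <<'E'
def plan(p,yaw=None,note=''):
    o=robot.get_obs();R=Ro.from_euler('xyz',o['ee_rot']);d=R.inv().apply(np.array(p)-o['tool_pos'])
    rv=(R.inv()*Ro.from_euler('xyz',[np.pi,0,yaw if yaw is not None else o['ee_rot'][2]])).as_rotvec()
    print(note,'t',round(float(o['time']),2),'pos',o['tool_pos'].round(4),'rpy',o['ee_rot'].round(4),'F',o['wrist_force'].round(1),'w',round(float(o['width']),4),'\n shift',d.round(4),'turn',rv.round(4))
E
python3 -c "
from h import *
plan([.533,-.326,.20],np.radians(93))"
```

```text
t 2.27 pos [ 0.5343 -0.3269  0.2605] rpy [3.1410e+00 1.0000e-04 1.9146e+00] F [0.2 0.3 0.7] w 0.0598 
 shift [ 0.0013 -0.001   0.0605] turn [0.0006 0.     0.2914]
```

drive_tool(series=[[0.06,[0.001,-0.001,0.03],[0,0,0.15]],[0.06,[0.001,-0.001,0.06],[0,0,0.29]],[0.06,[0.001,-0.001,0.1],[0,0,0.29]],[0.06,[0.001,-0.001,0.13],[0,0,0.29]],[0.06,[0.001,-0.001,0.148],[0,0,0.29]]])

```text
time: 2.9
tool_pos: [0.5318, -0.3238, 0.1103]
ee_rot: [-3.139, -0.002, 1.631]
wrist_force: [1.1, 0.4, 0.1]
width: 0.0602
finger_force: 0.0
```

```bash
python3 - <<'E'
from h import *
plan([.533,-.326,.113],np.radians(93))
s=snap('side');t=snap('top')
save(np.hstack([cv2.resize(s[200:320,230:350],(400,400),interpolation=cv2.INTER_CUBIC),cv2.resize(t[150:250,310:410],(400,400),interpolation=cv2.INTER_CUBIC)]),'grasp.png')
E
```

```text
t 2.9 pos [ 0.5318 -0.3238  0.1103] rpy [-3.1395e+00 -1.9000e-03  1.6307e+00] F [1.1 0.4 0.1] w 0.0602 
 shift [-0.0023  0.0011 -0.0027] turn [-0.0021 -0.0019  0.0076]
```

View pics/grasp.png

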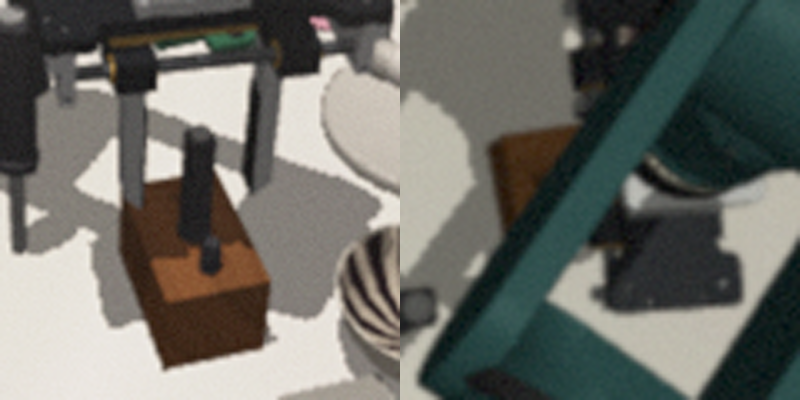

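drive_tool(series=[[0.06,[-0.002,0.001,-0.002],[0,0,0]],[0.0,[-0.002,0.001,-0.002],[0,0,0]],[0.0,[-0.002,0.001,-0.002],[0,0,0]],[0.0,[-0.002,0.001,-0.002],[0,0,0]],[0.0,[-0.002,0.001,-0.002],[0,0,0]]])

```text
time: 3.62
tool_pos: [0.5337, -0.3262, 0.1146]
ee_rot: [3.141, 0.0, 1.631]
wrist_force: [0.5, -0.1, 0.2]
width: 0.0234
finger_force: 0.0
```

drive_tool(series=[[0.0,[0,0,0],[0,0,0]],[0.0,[0,0,0],[0,0,0]]])

```text
time: 3.88
tool_pos: [0.5336, -0.3261, 0.1144]
ee_rot: [-3.141, -0.0, 1.631]
wrist_force: [0.2, 0.2, 0.2]
width: 0.0149
finger_force: 30.0
```

drive_tool(series=[[0.0,[0,0,-0.02],[0,0,0]],[0.0,[0,0,-0.045],[0,0,0]],[0.0,[0,0,-0.07],[0,0,0]],[0.0,[0,0,-0.09],[0,0,0]],[0.0,[0,0,-0.09],[0,0,0]]])

```text
time: 4.5
tool_pos: [0.5344, -0.3267, 0.2063]
ee_rot: [3.139, 0.002, 1.631]
wrist_force: [0.5, -0.4, -0.7]
width: 0.0148
finger_force: 30.0
```

drive_tool(series=[[0.0,[0.03,0.009,0],[0,0,0]],[0.0,[0.08,0.025,0],[0,0,0]],[0.0,[0.135,0.042,0],[0,0,0]],[0.0,[0.19,0.059,0],[0,0,0]],[0.0,[0.24,0.074,0],[0,0,0]]])

```text
time: 5.12
tool_pos: [0.5927, -0.0801, 0.2025]
ee_rot: [-3.139, -0.001, 1.631]
wrist_force: [0.5, 0.7, -1.4]
width: 0.0147
finger_force: 30.0
```

drive_tool(series=[[0.0,[0.03,0.01,0],[0,0,0]],[0.0,[0.046,0.015,0],[0,0,0]],[0.0,[0.053,0.017,0],[0,0,0]],[0.0,[0.053,0.017,0],[0,0,0]]])

```text
time: 5.62
tool_pos: [0.6067, -0.0289, 0.204]
ee_rot: [-3.141, 0.0, 1.63]
wrist_force: [-0.9, -0.6, -1.3]
width: 0.0149
finger_force: 30.0
```

```bash
python3 - <<'E'
from h import *
plan([.6065,-.0286,.2],1.631)
s=snap('side');np.save('s1.npy',s);t=snap('top');np.save('t1.npy',t)
save(np.hstack([cv2.resize(s[110:230,240:340],(500,600),interpolation=cv2.INTER_CUBIC),cv2.resize(t[120:220,205:255],(300,600),interpolation=cv2.INTER_CUBIC)]),'over.png')
E
```

```text
t 5.62 pos [ 0.6067 -0.0289  0.204 ] rpy [-3.1408e+00  3.0000e-04  1.6303e+00] F [-0.9 -0.6 -1.3] w 0.0149 
 shift [ 0.0003 -0.0002  0.004 ] turn [-0.0008  0.0003 -0.0007]
```

View pics/over.png

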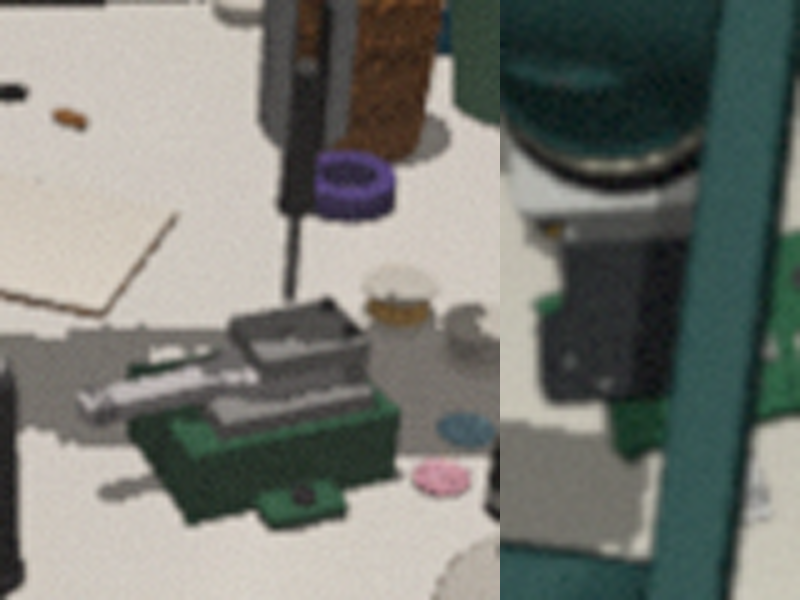

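```bash
python3 - <<'E'
from h import *
a=onz('side',297.4,169.0,.0946);b=onz('side',296.8,175.8,.0755);print(a,b,b-a, 'target', robot.get_obs()['tool_pos']+b-a)
s=np.load('s1.npy').mean(2).astype(int);print(s[163:174,290:306])
s=np.load('side0.npy').mean(2).astype(int);print(s[170:182,288:306])
E
```

```text
[ 0.60885161 -0.02693519  0.0946    ] [ 0.60828005 -0.02798392  0.0755    ] [-0.00057157 -0.00104873 -0.0191    ] target [ 0.60616807 -0.03054869  0.18523794]
[[198 196 199 196 200 202 169 100  66 124 186 200 202 200 199 202]
 [198 199 198 202 199 199 160  91  68 137 188 198 201 202 197 201]
 [194 199 194 196 199 197 157  88  67 138 187 200 202 199 201 200]
 [198 197 197 197 200 200 149  79  67 139 191 201 200 200 202 201]
 [195 199 201 198 199 197 144  75  69 154 192 202 199 202 201 202]
 [199 201 198 202 200 201 143  74  74 169 201 202 199 201 190 188]
 [198 199 197 200 201 198 154  97  96 170 199 193 184 174 143 121]
 [200 199 201 200 202 199 167 129 128 157 163 145 127 107  70  45]
 [198 194 177 179 166 162 146 120 114 104  94  84  76  71  50  37]
 [160 144 128 119  95  82  84  83  75  77  74  74  78  71  62  60]
 [ 86  82  80  75  71  73  75  73  74  73  72  78  75  78  75  74]]
[[196 194 194 196 193 195 194 196 193 188 182 181 174 168 156 129  83  51]
 [198 194 197 190 188 184 175 175 167 155 150 149 138 137 133 111  70  51]
 [177 175 170 169 160 155 141 133 133 131 135 133 135 135 134 129 107  95]
 [149 142 134 133 136 135 129 132 131 132 137 132 128 131 130 130 132 132]
 [134 134 128 130 130 130 131 130 127 123 130 130 129 129 132 134 132 136]
 [126 133 130 130 131 132 128 115 100  92 116 127 135 130 133 131 134 136]
 [107 127 131 132 133 131 124  97  80  81  96 121 136 130 131 133 134 132]
 [ 77 112 126 134 132 134 130 120 115 107 121 129 135 135 133 130 132 133]
 [ 66  85 119 134 134 134 132 133 137 133 135 134 134 131 133 132 131 134]
 [ 68  66 102 126 133 134 131 134 131 132 136 133 133 138 131 124 121 114]
 [ 97  66  79 111 126 134 133 133 131 131 121 121 121 112 102  92  91  82]
 [141  86  65  79 107 116 121 111 110 101  91  92  84  80  72  73  66  71]]
```

drive_tool(series=[[0.0,[-0.0015,-0.0006,0.005],[0,0,0]],[0.0,[-0.0015,-0.0006,0.01],[0,0,0]],[0.0,[-0.0015,-0.0006,0.014],[0,0,0]],[0.0,[-0.0015,-0.0006,0.016],[0,0,0]],[0.0,[-0.0015,-0.0006,0.016],[0,0,0]]])

```text
time: 6.35
tool_pos: [0.6063, -0.0298, 0.1882]
ee_rot: [-3.141, -0.0, 1.631]
wrist_force: [0.5, -0.6, -1.1]
width: 0.0147
finger_force: 30.0
```

drive_tool(series=[[0.0,[0,0,0.001],[0,0,0]],[0.0,[0,0,0.002],[0,0,0]],[0.0,[0,0,0.003],[0,0,0]],[0.0,[0,0,0.003],[0,0,0]]])

```text
time: 6.85
tool_pos: [0.6063, -0.0298, 0.1853]
ee_rot: [-3.141, -0.0, 1.631]
wrist_force: [-0.3, -0.2, -1.5]
width: 0.0148
finger_force: 30.0
```

Now feeling just past the face height (contact on the face expected at TCP z ≈ 0.1854).

drive_tool(series=[[0.0,[0,0,0.0007],[0,0,0]],[0.0,[0,0,0.0014],[0,0,0]],[0.0,[0,0,0.0014],[0,0,0]]])

```text
time: 7.22
tool_pos: [0.6063, -0.0298, 0.184]
ee_rot: [-3.141, -0.0, 1.631]
wrist_force: [-0.2, -0.8, -1.9]
width: 0.0152
finger_force: 30.0
```

drive_tool(series=[[0.0,[0,0,0.0005],[0,0,0]],[0.0,[0,0,0.001],[0,0,0]],[0.0,[0,0,0.0015],[0,0,0]],[0.0,[0,0,0.0015],[0,0,0]]])

```text
time: 7.72
tool_pos: [0.6064, -0.0298, 0.1825]
ee_rot: [-3.142, -0.0, 1.631]
wrist_force: [0.2, -0.3, -1.1]
width: 0.015
finger_force: 30.0
```

drive_tool(series=[[0.0,[0,0,0.0005],[0,0,0]],[0.0,[0,0,0.001],[0,0,0]],[0.0,[0,0,0.0015],[0,0,0]],[0.0,[0,0,0.0015],[0,0,0]]])

```text
time: 8.22
tool_pos: [0.6064, -0.0298, 0.181]
ee_rot: [-3.142, -0.0, 1.631]
wrist_force: [0.3, -0.7, -1.8]
width: 0.0148
finger_force: 30.0
```

drive_tool(series=[[0.0,[0,0,0.0005],[0,0,0]],[0.0,[0,0,0.001],[0,0,0]],[0.0,[0,0,0.0015],[0,0,0]],[0.0,[0,0,0.0015],[0,0,0]]])

```text
time: 8.72
tool_pos: [0.6064, -0.0298, 0.1795]
ee_rot: [-3.141, -0.0, 1.631]
wrist_force: [-0.5, -0.2, -1.5]
width: 0.0149
finger_force: 30.0
```

drive_tool(series=[[0.0,[0,0,0.0005],[0,0,0]],[0.0,[0,0,0.001],[0,0,0]],[0.0,[0,0,0.0015],[0,0,0]],[0.0,[0,0,0.0015],[0,0,0]]])

```text
time: 9.22
tool_pos: [0.6064, -0.0298, 0.1787]
ee_rot: [3.141, 0.0, 1.631]
wrist_force: [-0.8, -0.4, 1.7]
width: 0.0149
finger_force: 30.0
```

drive_tool(series=[[0.0,[0,0,0.0005],[0,0,0]],[0.0,[0,0,0.001],[0,0,0]],[0.0,[0,0,0.001],[0,0,0]]])

```text
time: 9.6
tool_pos: [0.6065, -0.0298, 0.1786]
ee_rot: [3.14, 0.0, 1.631]
wrist_force: [-1.5, -0.7, 5.9]
width: 0.0149
finger_force: 30.0
```

drive_tool(series=[[0.0,[0,0,0.0007],[0,0,0]],[0.0,[0,0,0.0014],[0,0,0]],[0.0,[0,0,0.002],[0,0,0]],[0.0,[0,0,0.003],[0,0,0]],[0.0,[0,0,0.003],[0,0,0]]])

```text
time: 10.22
tool_pos: [0.6065, -0.0298, 0.1768]
ee_rot: [3.139, 0.0, 1.631]
wrist_force: [-3.3, -0.0, 9.0]
width: 0.0147
finger_force: 30.0
```

drive_tool(series=[[0.0,[0,0,0.001],[0,0,0]],[0.0,[0,0,0.002],[0,0,0]],[0.0,[0,0,0.003],[0,0,0]],[0.0,[0,0,0.004],[0,0,0]],[0.0,[0,0,0.005],[0,0,0]]])

```text
time: 10.85
tool_pos: [0.6065, -0.0298, 0.1719]
ee_rot: [3.139, 0.0, 1.631]
wrist_force: [-4.0, 0.3, 10.4]
width: 0.0146
finger_force: 30.0
```

drive_tool(series=[[0.0,[0,-0.0003,0.001],[0,0,0]],[0.0,[0,-0.0006,0.002],[0,0,0]],[0.0,[0,-0.0006,0.003],[0,0,0]],[0.0,[0,-0.0006,0.004],[0,0,0]],[0.0,[0,-0.0006,0.005],[0,0,0]]])

```text
time: 11.48
tool_pos: [0.6063, -0.0298, 0.167]
ee_rot: [3.138, 0.0, 1.631]
wrist_force: [-2.0, -0.2, 10.1]
width: 0.0148
finger_force: 30.0
```

drive_tool(series=[[0.0,[0,-0.0002,0.001],[0,0,0]],[0.0,[0,-0.0005,0.002],[0,0,0]],[0.0,[0,-0.0005,0.003],[0,0,0]],[0.0,[0,-0.0005,0.004],[0,0,0]],[0.0,[0,-0.0005,0.005],[0,0,0]]])

```text
time: 12.1
tool_pos: [0.6062, -0.0298, 0.1622]
ee_rot: [3.137, 0.0, 1.631]
wrist_force: [-2.1, -0.2, 9.8]
width: 0.0149
finger_force: 30.0
```

drive_tool(series=[[0.0,[0,0,0.001],[0,0,0]],[0.0,[0,0,0.002],[0,0,0]],[0.0,[0,0,0.003],[0,0,0]],[0.0,[0,0,0.004],[0,0,0]],[0.0,[0,0,0.005],[0,0,0]]])

```text
time: 12.72
tool_pos: [0.6062, -0.0298, 0.1572]
ee_rot: [3.137, 0.0, 1.631]
wrist_force: [-3.4, 0.8, 8.7]
width: 0.0145
finger_force: 30.0
```

drive_tool(series=[[0.0,[0,-0.0003,0.001],[0,0,0]],[0.0,[0,-0.0006,0.002],[0,0,0]],[0.0,[0,-0.0006,0.003],[0,0,0]],[0.0,[0,-0.0006,0.004],[0,0,0]],[0.0,[0,-0.0006,0.005],[0,0,0]]])

```text
time: 13.35
tool_pos: [0.606, -0.0299, 0.1524]
ee_rot: [3.136, 0.001, 1.631]
wrist_force: [-1.3, 0.4, 9.9]
width: 0.0149
finger_force: 30.0
```

drive_tool(series=[[0.0,[0,0,0.001],[0,0,0]],[0.0,[0,0,0.002],[0,0,0]],[0.0,[0,0,0.003],[0,0,0]],[0.0,[0,0,0.004],[0,0,0]],[0.0,[0,0,0.005],[0,0,0]]])

```text
time: 13.98
tool_pos: [0.606, -0.0299, 0.1473]
ee_rot: [3.136, 0.001, 1.631]
wrist_force: [-1.4, 0.7, 9.9]
width: 0.0146
finger_force: 30.0
```

drive_tool(series=[[0.0,[0,0,0.001],[0,0,0]],[0.0,[0,0,0.002],[0,0,0]],[0.0,[0,0,0.003],[0,0,0]],[0.0,[0,0,0.0035],[0,0,0]],[0.0,[0,0,0.0035],[0,0,0]]])

```text
time: 14.6
tool_pos: [0.606, -0.0299, 0.1442]
ee_rot: [3.136, 0.001, 1.631]
wrist_force: [-2.4, 1.2, 10.0]
width: 0.015
finger_force: 30.0
```

drive_tool(series=[[0.0,[0,0,0.0005],[0,0,0]],[0.0,[0,0,0.001],[0,0,0]],[0.0,[0,0,0.0015],[0,0,0]],[0.0,[0,0,0.0015],[0,0,0]]])

```text
time: 15.1
tool_pos: [0.6061, -0.0299, 0.144]
ee_rot: [3.135, 0.001, 1.631]
wrist_force: [-2.5, 0.9, 14.2]
width: 0.0148
finger_force: 30.0
```

drive_tool(series=[[0.0,[0,0,0.0005],[0,0,0]],[0.0,[0,0,0.001],[0,0,0]],[0.0,[0,0,0.0015],[0,0,0]],[0.0,[0,0,0.0015],[0,0,0]]])

```text
time: 15.6
tool_pos: [0.6061, -0.0299, 0.144]
ee_rot: [3.135, 0.001, 1.631]
wrist_force: [-5.2, 0.1, 19.8]
width: 0.0149
finger_force: 30.0
```

drive_tool(series=[[0.0,[0,0.0008,-0.004],[0,0,0]],[0.0,[0,0.0015,-0.01],[0,0,0]],[0.0,[0,0.0015,-0.02],[0,0,0]],[0.0,[0,0.0015,-0.035],[0,0,0]],[0.0,[0,0.0015,-0.05],[0,0,0]]])

```text
time: 16.23
tool_pos: [0.6063, -0.0299, 0.1885]
ee_rot: [3.141, -0.0, 1.631]
wrist_force: [0.1, -0.4, -1.3]
width: 0.0148
finger_force: 30.0
```

drive_tool(series=[[0.0,[0,0,-0.012],[0,0,0]],[0.0,[0,0,-0.022],[0,0,0]],[0.0,[0,0,-0.022],[0,0,0]]])

```text
time: 16.6
tool_pos: [0.6067, -0.0299, 0.2109]
ee_rot: [3.139, 0.0, 1.631]
wrist_force: [-1.0, -0.3, -1.6]
width: 0.0149
finger_force: 30.0
```

```bash
python3 - <<'E'
from h import *
plan([.5336,-.3261,.204],1.631)
s=snap('side')
save(cv2.resize(s[110:230,240:340],(500,600),interpolation=cv2.INTER_CUBIC),'after.png')
E
```

```text
t 16.6 pos [ 0.6067 -0.0299  0.2109] rpy [3.1394e+00 3.0000e-04 1.6308e+00] F [-1.  -0.3 -1.6] w 0.0149 
 shift [-0.2913 -0.0908  0.0068] turn [ 0.0022  0.0003 -0.0002]
```

View pics/after.png

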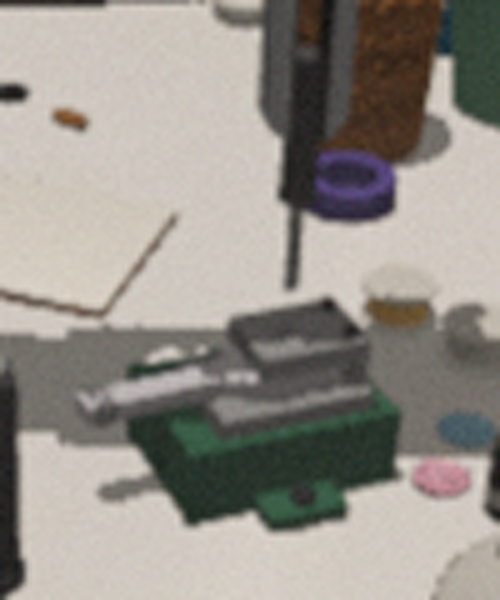

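drive_tool(series=[[0.0,[-0.03,-0.009,0],[0,0,0]],[0.0,[-0.08,-0.025,0],[0,0,0]],[0.0,[-0.135,-0.042,0],[0,0,0]],[0.0,[-0.19,-0.059,0],[0,0,0]],[0.0,[-0.24,-0.075,0],[0,0,0]]])

```text
time: 17.27
tool_pos: [0.5447, -0.2755, 0.2086]
ee_rot: [-3.14, -0.001, 1.63]
wrist_force: [0.8, 0.5, -1.8]
width: 0.0148
finger_force: 30.0
```

drive_tool(series=[[0.0,[-0.03,-0.01,0],[0,0,0]],[0.0,[-0.045,-0.014,0.01],[0,0,0]],[0.0,[-0.0513,-0.0158,0.02],[0,0,0]],[0.0,[-0.0513,-0.0158,0.03],[0,0,0]],[0.0,[-0.0513,-0.0158,0.03],[0,0,0]]])

```text
time: 17.9
tool_pos: [0.5329, -0.3243, 0.1776]
ee_rot: [-3.139, -0.003, 1.632]
wrist_force: [-0.4, -1.0, -0.8]
width: 0.0151
finger_force: 30.0
```

```bash
python3 -c "
from h import *
plan([.5336,-.3261,.1144],1.631)"
```

```text
t 17.9 pos [ 0.5329 -0.3243  0.1776] rpy [-3.1392e+00 -2.7000e-03  1.6325e+00] F [-0.4 -1.  -0.8] w 0.0151 
 shift [-0.002   0.0008  0.0632] turn [-0.0024 -0.0027  0.0015]
```

drive_tool(series=[[0.0,[0,0,0],[0,0,0]],[0.0,[0,0,0],[0,0,0]]])

```text
time: 18.15
tool_pos: [0.5335, -0.3257, 0.1803]
ee_rot: [3.141, 0.001, 1.632]
wrist_force: [-0.0, 0.3, -0.3]
width: 0.0149
finger_force: 30.0
```

```bash
python3 -c "
from h import *
plan([.5336,-.3261,.1144],1.631)"
```

```text
t 18.15 pos [ 0.5335 -0.3257  0.1803] rpy [3.1405e+00 7.0000e-04 1.6317e+00] F [-0.   0.3 -0.3] w 0.0149 
 shift [-0.0004 -0.      0.0659] turn [0.0011 0.0007 0.0007]
```

drive_tool(series=[[0.0,[-0.0004,0,0.008],[0,0,0]],[0.0,[-0.0004,0,0.013],[0,0,0]],[0.0,[-0.0004,0,0.017],[0,0,0]],[0.0,[-0.0004,0,0.02],[0,0,0]],[0.0,[-0.0004,0,0.023],[0,0,0]]])

```text
time: 18.77
tool_pos: [0.5331, -0.3265, 0.1564]
ee_rot: [3.141, -0.0, 1.631]
wrist_force: [0.1, 0.0, -1.8]
width: 0.0149
finger_force: 30.0
```

drive_tool(series=[[0.0,[0,0,0.008],[0,0,0]],[0.0,[0,0,0.018],[0,0,0]],[0.0,[0,0,0.028],[0,0,0]],[0.0,[0,0,0.036],[0,0,0]],[0.0,[0,0,0.039],[0,0,0]]])

```text
time: 19.4
tool_pos: [0.5327, -0.3262, 0.1165]
ee_rot: [-3.14, -0.001, 1.631]
wrist_force: [-0.6, 0.8, -1.1]
width: 0.015
finger_force: 30.0
```

drive_tool(series=[[0.0,[0,0,0.001],[0,0,0]],[0.0,[0,0,0.002],[0,0,0]],[0.0,[0,0,0.003],[0,0,0]],[0.0,[0,0,0.0035],[0,0,0]],[0.0,[0,0,0.0035],[0,0,0]]])

```text
time: 20.02
tool_pos: [0.5332, -0.3265, 0.1144]
ee_rot: [3.141, 0.0, 1.631]
wrist_force: [0.3, 0.2, -0.8]
width: 0.0151
finger_force: 30.0
```

drive_tool(series=[[0.0,[0,0,0.0005],[0,0,0]],[0.0,[0,0,0.001],[0,0,0]],[0.0,[0,0,0.001],[0,0,0]]])

```text
time: 20.4
tool_pos: [0.5332, -0.3265, 0.1144]
ee_rot: [3.141, 0.001, 1.631]
wrist_force: [-1.7, 1.1, 4.4]
width: 0.0147
finger_force: 30.0
```

drive_tool(series=[[0.025,[0,0,0],[0,0,0]],[0.05,[0,0,0],[0,0,0]],[0.06,[0,0,0],[0,0,0]],[0.06,[0,0,0],[0,0,0]],[0.06,[0,0,0],[0,0,0]]])

```text
time: 21.02
tool_pos: [0.533, -0.3264, 0.1129]
ee_rot: [-3.142, -0.0, 1.631]
wrist_force: [0.5, 0.1, -0.0]
width: 0.0593
finger_force: 0.0
```

drive_tool(series=[[0.06,[0,0,-0.02],[0,0,0]],[0.06,[0,0,-0.06],[0,0,0]],[0.06,[0,0,-0.11],[0,0,0]],[0.06,[0.03,-0.01,-0.13],[0,0,0]],[0.06,[0.08,-0.03,-0.13],[0,0,0]]])

```text
time: 21.65
tool_pos: [0.4992, -0.2491, 0.2456]
ee_rot: [3.137, 0.003, 1.629]
wrist_force: [0.5, 0.8, -0.2]
width: 0.0602
finger_force: 0.0
```

```bash
python3 -c "
from h import *
plan([.529,-.051,.16],np.radians(193.5))
t=snap('top');np.save('t2.npy',t);print(robot.get_obs()['joint_positions'].round(2))"
```

```text
t 21.65 pos [ 0.4992 -0.2491  0.2456] rpy [3.137e+00 3.000e-03 1.629e+00] F [ 0.5  0.8 -0.2] w 0.0602 
 shift [0.1963 0.0409 0.0852] turn [ 7.0000e-04  6.2000e-03 -1.7482e+00]
[-0.56  0.09  1.34  0.    1.71 -0.62]
```

drive_tool(series=[[0.06,[0.03,0.006,0],[0,0,-0.17]],[0.06,[0.075,0.016,0],[0,0,-0.34]],[0.06,[0.125,0.026,0],[0,0,-0.52]],[0.06,[0.17,0.036,0.01],[0,0,-0.7]],[0.06,[0.196,0.041,0.02],[0,0,-0.87]]])

```text
time: 22.32
tool_pos: [0.5277, -0.0482, 0.2231]
ee_rot: [3.141, 0.0, 2.509]
wrist_force: [-0.8, 0.2, 0.4]
width: 0.0602
finger_force: 0.0
```

drive_tool(series=[[0.06,[0,0,0.015],[0,0,-0.17]],[0.06,[0,0,0.03],[0,0,-0.35]],[0.06,[0,0,0.045],[0,0,-0.52]],[0.06,[0,0,0.06],[0,0,-0.7]],[0.06,[0,0,0.065],[0,0,-0.875]]])

```text
time: 22.95
tool_pos: [0.5269, -0.0502, 0.1567]
ee_rot: [3.141, -0.002, -2.901]
wrist_force: [0.2, -0.1, -0.3]
width: 0.0598
finger_force: 0.0
```

drive_tool(series=[[0.06,[0,0,0],[0,0,0]],[0.06,[0,0,0],[0,0,0]]])

```text
time: 23.2
tool_pos: [0.5277, -0.0503, 0.1585]
ee_rot: [-3.141, 0.001, -2.91]
wrist_force: [0.4, 0.5, 0.4]
width: 0.0598
finger_force: 0.0
```

```bash
python3 -c "
from h import *
plan([.529,-.051,.068],np.radians(193.5))
s=snap('side')
save(cv2.resize(s[130:230,220:320],(600,600),interpolation=cv2.INTER_CUBIC),'lnk.png')"
```

```text
t 23.2 pos [ 0.5277 -0.0503  0.1585] rpy [-3.1414e+00  7.0000e-04 -2.9098e+00] F [0.4 0.5 0.4] w 0.0598 
 shift [-0.001  -0.0009  0.0905] turn [-0.0002  0.0007 -0.0038]
```

View pics/lnk.png

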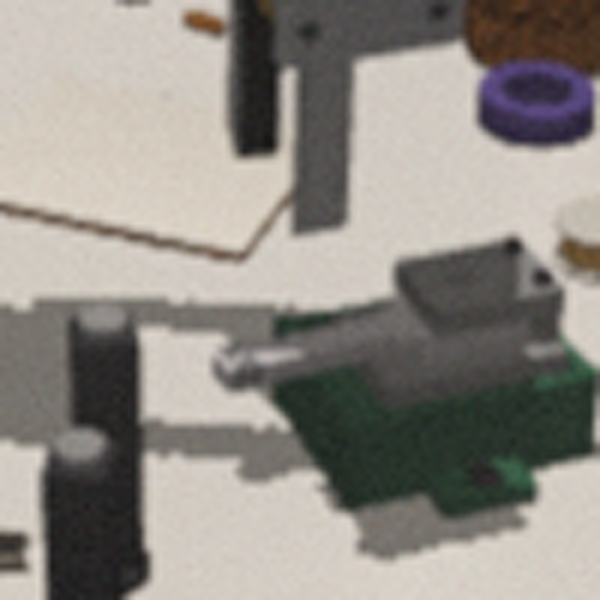

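```bash
python3 -c "
from h import *
for c in [(225,368),(235,362),(300,358)]: print(onz('side',220+c[0]/6-.4,130+c[1]/6-.4,.058)-[.002,.0018,0])"
```

```text
[ 0.50339143 -0.06099503  0.058     ]
[ 0.50790345 -0.05708314  0.058     ]
[ 0.53456174 -0.05686421  0.058     ]
```

drive_tool(series=[[0.06,[0,0,0.025],[0,0,0]],[0.06,[0,0,0.05],[0,0,0]],[0.06,[0,0,0.07],[0,0,0]],[0.06,[0,0,0.085],[0,0,0]],[0.06,[0,0,0.0905],[0,0,0]]])

```text
time: 23.88
tool_pos: [0.5272, -0.0502, 0.0669]
ee_rot: [3.141, -0.001, -2.908]
wrist_force: [0.8, 0.9, 0.2]
width: 0.06
finger_force: 0.0
```

drive_tool(series=[[0.035,[0,0,0],[0,0,0]],[0.03,[0,0,0],[0,0,0]],[0.0,[0,0,0],[0,0,0]],[0.0,[0,0,0],[0,0,0]],[0.0,[0,0,0],[0,0,0]]])

```text
time: 24.5
tool_pos: [0.5276, -0.0503, 0.0678]
ee_rot: [-3.141, 0.0, -2.907]
wrist_force: [0.1, -0.2, 0.9]
width: 0.0159
finger_force: 29.9
```

drive_tool(series=[[0.0,[0,0,0],[0,0,0]],[0.0,[0,0,0],[0,0,0]]])

```text
time: 24.75
tool_pos: [0.5276, -0.0503, 0.0678]
ee_rot: [-3.141, 0.0, -2.907]
wrist_force: [-0.7, 0.1, 0.9]
width: 0.0156
finger_force: 29.9
```

drive_tool(series=[[0.0,[0.002,0,0],[0,0,0]],[0.0,[0.005,0,0],[0,0,0]],[0.0,[0.009,0,0],[0,0,0]],[0.0,[0.013,0,0],[0,0,0]],[0.0,[0.016,0,0],[0,0,0]]])

```text
time: 25.38
tool_pos: [0.5117, -0.0541, 0.0677]
ee_rot: [3.142, 0.0, -2.907]
wrist_force: [0.7, -0.3, 0.7]
width: 0.0158
finger_force: 29.9
```

drive_tool(series=[[0.0,[0.004,0,0],[0,0,0]],[0.0,[0.009,0,0],[0,0,0]],[0.0,[0.014,0,0],[0,0,0]],[0.0,[0.018,0,0],[0,0,0]],[0.0,[0.021,0,0],[0,0,0]]])

```text
time: 26.0
tool_pos: [0.4912, -0.0589, 0.0675]
ee_rot: [3.141, -0.0, -2.907]
wrist_force: [1.5, 1.0, 0.4]
width: 0.0156
finger_force: 29.9
```

drive_tool(series=[[0.0,[0.01,0,0],[0,0,0]],[0.0,[0.022,0,0],[0,0,0]],[0.0,[0.034,0,0],[0,0,0]],[0.0,[0.042,0,0],[0,0,0]],[0.0,[0.046,0,0],[0,0,0]]])

```text
time: 26.62
tool_pos: [0.4457, -0.0696, 0.0672]
ee_rot: [3.141, -0.001, -2.908]
wrist_force: [-0.9, 1.3, -1.1]
width: 0.016
finger_force: 29.9
```

drive_tool(series=[[0.0,[0.004,0,-0.015],[0,0,0]],[0.0,[0.006,0,-0.04],[0,0,0]],[0.0,[0.006,0,-0.06],[0,0,0]],[0.0,[0.006,0,-0.06],[0,0,0]]])

```text
time: 27.12
tool_pos: [0.4425, -0.0714, 0.1304]
ee_rot: [-3.139, 0.005, -2.907]
wrist_force: [-0.1, -0.6, -0.7]
width: 0.0158
finger_force: 29.9
```

```bash
python3 - <<'E'
from h import *
a=np.radians(-29);d=np.array([np.cos(a),np.sin(a)])
print(np.array([.4925,.203])-.043*d)
plan(np.r_[np.array([.4925,.203])-.043*d,.1],a+np.pi)
E
```

```text
[0.45489135 0.22384681]
 t 27.12 pos [ 0.4425 -0.0714  0.1304] rpy [-3.1389  0.0049 -2.9073] F [-0.1 -0.6 -0.7] w 0.0158 
 shift [-0.0804  0.2844  0.03  ] turn [-0.0008  0.0057  0.7405]
```

drive_tool(series=[[0.0,[-0.01,0.04,0],[0,0,0.12]],[0.0,[-0.028,0.095,0],[0,0,0.28]],[0.0,[-0.045,0.15,0],[0,0,0.44]],[0.0,[-0.06,0.205,0],[0,0,0.6]],[0.0,[-0.072,0.25,0],[0,0,0.732]]])

```text
time: 27.75
tool_pos: [0.4524, 0.1907, 0.1269]
ee_rot: [-3.141, -0.001, 2.639]
wrist_force: [0.8, 0.3, -0.7]
width: 0.0158
finger_force: 29.9
```

drive_tool(series=[[0.0,[0,0,0],[0,0,0]],[0.0,[0,0,0],[0,0,0]]])

```text
time: 28.0
tool_pos: [0.4525, 0.1885, 0.1268]
ee_rot: [-3.14, -0.001, 2.645]
wrist_force: [-0.4, 0.3, -2.1]
width: 0.0155
finger_force: 29.9
```

```bash
python3 - <<'E'
from h import *
plan([.457,.223,.06],np.radians(151.5))
E
```

```text
t 28.0 pos [0.4525 0.1885 0.1268] rpy [-3.1399e+00 -7.0000e-04  2.6454e+00] F [-0.4  0.3 -2.1] w 0.0155 
 shift [0.0124 0.0326 0.0668] turn [-0.0017 -0.0007  0.0013]
```

drive_tool(series=[[0.0,[0.007,0.018,0.01],[0,0.03,0]],[0.0,[0.0125,0.0325,0.03],[0,0.06,0]],[0.0,[0.0125,0.0325,0.055],[0,0.085,0]],[0.0,[0.0125,0.0325,0.075],[0,0.085,0]],[0.0,[0.0125,0.0325,0.084],[0,0.085,0]]])

```text
time: 28.62
tool_pos: [0.4563, 0.2215, 0.0412]
ee_rot: [-3.138, -0.088, 2.642]
wrist_force: [1.0, -0.2, -0.4]
width: 0.016
finger_force: 29.9
```

drive_tool(series=[[0.0,[0,0,0],[0,0,0]],[0.0,[0,0,0],[0,0,0]]])

```text
time: 28.88
tool_pos: [0.4581, 0.2233, 0.0444]
ee_rot: [3.14, -0.084, 2.643]
wrist_force: [-0.7, -0.3, -0.6]
width: 0.0157
finger_force: 29.9
```

drive_tool(series=[[0.0,[0,0,0.003],[0,0,0]],[0.0,[0,0,0.006],[0,0,0]],[0.0,[0,0,0.008],[0,0,0]],[0.0,[0,0,0.009],[0,0,0]],[0.0,[0,0,0.009],[0,0,0]]])

```text
time: 29.5
tool_pos: [0.4567, 0.2239, 0.0345]
ee_rot: [-3.142, -0.085, 2.644]
wrist_force: [-0.5, -0.6, -0.8]
width: 0.0155
finger_force: 29.9
```

drive_tool(series=[[0.0,[0,0,0.0005],[0,0,0]],[0.0,[0,0,0.001],[0,0,0]],[0.0,[0,0,0.001],[0,0,0]]])

```text
time: 29.88
tool_pos: [0.4567, 0.2239, 0.0336]
ee_rot: [3.142, -0.085, 2.644]
wrist_force: [-0.4, -1.3, -0.7]
width: 0.0157
finger_force: 29.9
```

drive_tool(series=[[0.02,[0,0,0],[0,0,0]],[0.03,[0,0,0],[0,0,0]],[0.04,[0,0,0],[0,0,0]],[0.05,[0,0,0],[0,0,0]],[0.05,[0,0,0],[0,0,0]]])

```text
time: 30.5
tool_pos: [0.4567, 0.2239, 0.0336]
ee_rot: [3.142, -0.085, 2.644]
wrist_force: [-1.0, 0.4, 0.0]
width: 0.0498
finger_force: 0.0
```

drive_tool(series=[[0.05,[0,0,-0.015],[0,0,0]],[0.05,[0,0,-0.05],[0,0,0]],[0.05,[0,0,-0.1],[0,0,0]],[0.05,[0,0,-0.15],[0,-0.05,0]],[0.05,[0,0,-0.2],[0,-0.08,0]]])

```text
time: 31.12
tool_pos: [0.4717, 0.2157, 0.236]
ee_rot: [3.14, -0.003, 2.644]
wrist_force: [-0.2, 1.0, -0.1]
width: 0.05
finger_force: 0.0
```

drive_tool(series=[[0.05,[0.05,0,0],[0,0,0]],[0.05,[0.1,0.02,0],[0,0,0]],[0.05,[0.13,0.06,0],[0,0,0]],[0.05,[0.13,0.11,0],[0,0,0]],[0.05,[0.13,0.16,0],[0,0,0]]])

```text
time: 31.75
tool_pos: [0.434, 0.4201, 0.2355]
ee_rot: [3.139, -0.004, 2.645]
wrist_force: [1.0, 0.5, 1.4]
width: 0.0501
finger_force: 0.0
```

```bash
python3 - <<'E'
from h import *
s=snap('side');t=snap('top');np.save('t3.npy',t);np.save('s3.npy',s)
f=lambda im,x,y,w,h:cv2.resize(im[y:y+h,x:x+w],(400,300),interpolation=cv2.INTER_CUBIC)
save(np.vstack([np.hstack([f(t,100,160,100,75),f(s,190,130,100,75)]),np.hstack([f(t,190,135,100,75),f(s,240,210,120,90)])]),'fin.png')
E
```

```text
(no output)
```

View pics/fin.png

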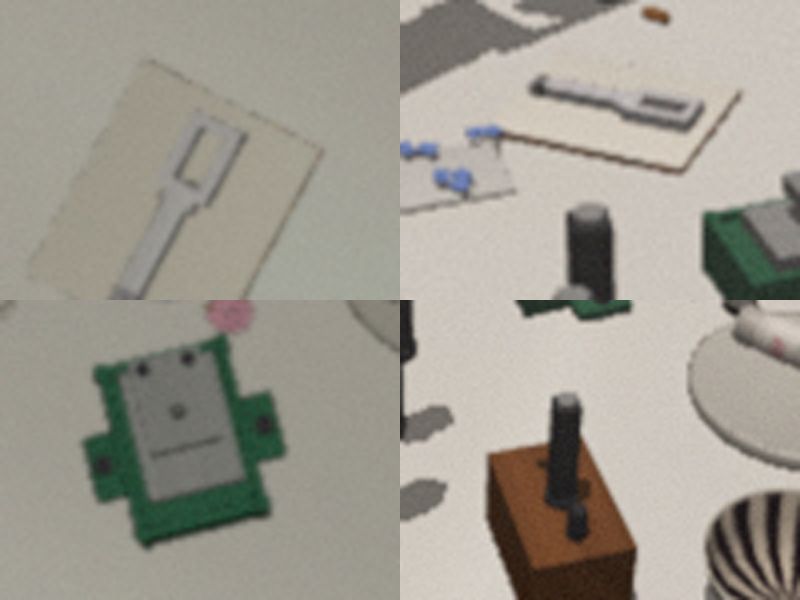

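The last picture shows the link flat inside the tile, with its eye at about (200,150) and its tail at (125,295) in the top-left crop. The fork is empty with no brass in its hole at (178,411), and the drift is upright in its block at (565,450).

```bash
python3 -c "
from bench import robot
print(robot.close_job())"
```

```text
the job is handed in; nothing more can be done
None
```

The job is handed in at about 32 s. The pin bottomed in the well with no more than about 21 N at any reading, the drift stands in the middle hole of its block again, and the link lies flat on the only tile-like piece on the table, which measured about 149 x 127 mm rather than the stated 185 x 167 mm; released from a slight tilt, the link's tail dropped the last few millimetres.

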